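# Let the capacitors out of the lever feeder and ease its flap shut

### The job

Press the orange lever pad of the parts feeder all the way down with your fingertips, so that its yellow flap swings fully open, and keep it down until both black capacitors have rolled out into the blue-rimmed tray at its front. Then let the lever come up slowly under your fingers so that the flap closes gently instead of slamming, and move clear. Work the flap only with the lever; do not grasp or touch the flap or the capacitors, and leave the things standing around where they are.

Things in the scene. Friction and masses are not known exactly. Their poses are not given: they have to be found in the camera images.
- feeder: Grey gravity feeder fixed on the bench, 225 mm long (x), 102 mm high. Origin on the bench surface; its -x points out of its front, z up. A covered chute, 35 mm wide, slopes down to -x and ends at x = -52 mm, 24 mm up; before it is a blue-rimmed tray, x = -55 to -150 mm, y = -34 to 34 mm, rim 34 mm high. A grey linkage housing (89 mm high) stands at y = -22 to -46 mm.
- pad_top (a point): Centre of the top of the orange lever pad, 44 mm (feeder x) by 56 mm (y), 6 mm thick; moves with the lever. At rest at x -122, y -83, z 94 mm in the feeder's frame; fully pressed about 43 mm lower. The lever pivots about a line along the feeder's y at x 0, z 66 mm, so the pad moves on an arc of 125 mm radius; its top leans 9 degrees one way at rest, 11 the other way when pressed.
- lever (a joint): Angle of the spring-loaded lever: 0 at rest (up), 0.343 rad at its lower stop. A spring pushes it up; the press on the pad rises from about 2 N at the start to about 5 N at the stop. If let go it snaps up and the flap slams.
- flap (a joint): Angle of the yellow flap, linked to the lever (3.5 times the lever's angle): 0 shut (hanging upright), about 1.2 rad fully open (swung outward and up). It counts as slamming if it closes faster than about 1.5 rad/s at any moment; closing over 2 s or more at an even pace is well below that.
- flap_edge (a point): Middle of the free (lower) edge of the yellow flap, 42 mm wide and 40 mm high, that hangs at the chute's mouth and is hinged along its upper edge. Not to be touched.
- capacitor_a: Black capacitor, 18 mm diameter and 32 mm long, lying across the chute at the start, the front one, lying against the flap. Origin at the centre of one end face, its z axis along the cylinder. Rolls out by itself when the flap is open, in under a second. In the tray it lies at about 15 to 25 mm height.
- capacitor_b: Black capacitor, 18 mm diameter and 32 mm long, lying across the chute at the start, the one behind it. Origin at the centre of one end face, its z axis along the cylinder. Rolls out by itself when the flap is open, in under a second. In the tray it lies at about 15 to 25 mm height.
- glue_bottle: Small white glue bottle with an orange label, 31 mm diameter, 82 mm high, standing; origin under its centre. A loose bystander, to be left where it stands.
- heatsink_a: Finned aluminium heat sink, 40 x 40 x 18 mm; origin under its centre. A loose bystander, to be left where it stands.
- terminal_block: Green terminal strip, 14 x 52 x 17 mm; origin under its centre. A loose bystander, to be left where it stands.
- part_box_1: Small white part box, 39 x 55 x 30 mm; origin under its centre. A loose bystander, to be left where it stands.

How it is judged:
By the outcome, as a careful person would: the job done as asked, in the order asked, and still so for the second after the job is handed in, with the robot touching nothing.
It also fails if it takes over 48 s, if anything falls off the work surface, if the arm or the gripper's body presses on something with over 40 N, if the wrist force passes 120 N, or if a joint passes its speed limit or range.

### The arm

A 6-joint arm with a two-finger parallel gripper is mounted at the origin on a cart in front of the work surface, level with it; the furniture and walls round the work are solid. World frame = base frame: x ahead of the robot, y to its left, z up, the work surface at z = 0. Lengths are in mm, angles in rad, forces in N, time in s.
With the tool pointing down it reaches from about 275 to 750 mm from the base axis. Payload 10.2 kg.
Tool frame: the origin (TCP) lies midway between the tips of the shut fingers; the grasp point (between the pads) lies grasp_offset behind it (grasp_offset is the distance from the TCP to the grasp point, in mm); x points along the fingers, z is the direction in which the jaws open and shut, and the axes are right-handed (so a half turn about x gives the same grasp; the last joint's range is limited). The gripper opens to 85 mm and grips with 20 to 120 N. Pads are 22 mm wide; open, the fingers measure 114 mm over their backs; the gripper's body (76 mm by 85 mm) begins 54 mm behind the grasp point. The pads swing forward as they close: fully open they stand 13 mm farther back than shut.
Start: joints at [0.949, 0.313, 1.498, -0, 1.331, -0.223], TCP at [203.877, 483.803, 231.294] pointing down, gripper open.
Joint ranges: [-2.94, 2.94], [-0.97, 2.17], [0.19, 2.56], [-1.23, 4.37], [0.02, 3.11], [-2.88, 2.88]. Speed limits (rad/s): [2.39, 2.39, 3.01, 3.14, 3.14, 3.14].

### API

Orientations are given as a unit quaternion [w, x, y, z].
In Python, from rig import sense, capture, calibration, finish_job, grasp_offset gives the robot as it stands.
- The arm moves only by the shell command python3 -m jog 'ROWS' [FORCE]. ROWS is JSON, a list of rows, each an object with "linear": the shift along the tool's x, y, z scaled (see below), a list of three; "rotation": the turn, a rotation vector about the tool's x, y, z scaled (see below), a list of three; "grip": the finger opening in mm, from 0 to 85.4. A call has 1 to 20 rows; each row is the pose to reach, as a shift and turn from the pose measured when the call began, along the tool's axes at that moment; what a row does not reach only later rows make up. The controller multiplies each number of a shift by 0.3 m and each number of a turn by 0.5 rad. A row lasts 1/12 s, in which the tool goes at most 41.7 mm and 7.16 degrees, less where a joint would pass 70% of its speed; a pose out of reach is approached as far as the arm can. A call with a number of a shift or a turn outside -1 to 1 is refused whole. A call with a gripper value outside its range is refused whole. The fingers move at their own pace and stop on an object; FORCE is the grip in N (left out, the last holds). Time passes only in rows, so rows that repeat a pose let the fingers close. It gives the time, the measured TCP pose, the force and the opening at its end, in the units of the state.
- sense(): the state, without advancing time (a new reading comes with each control period).
- capture(name): name is "side" or "top" or "wrist"; returns (picture, depth): 384x512x3 uint8, red, green, blue; 384x512 float32, mm along the optical axis (not along the pixel's ray), 0 where there is no reading.
- calibration(name): a dict with "intrinsics" (3x3 intrinsics, pixels), "dist" ([k1, k2, p1, p2, k3] as OpenCV has them; the pictures are not rectified), "world_from_camera" (4x4, takes a point from camera to world coordinates). Camera axes: x right, y up, looking along -z (the intrinsics and any distortion apply to the point x, -y, -z); pixel columns grow to the right and rows downward; lengths in mm; the calibration is good to about 2 mm. A picture is of the moment at which its call begins: read the wrist's pose just before it. calibration takes no time and is no camera call; for the wrist camera it gives the pose at the moment of the call.
- finish_job(): hands the job in, once; it reports no verdict.
The state is a dict: "time_s": time; "joints": joint angles; "dq": joint speeds; "tau": joint torques, N m; "eef_pos": TCP position; "ee_rot": TCP orientation; "force": force on the tool from outside, world axes, zero at the start; "wrist_torque": the same for the moment, N m; "grip_width": opening from 0.0 (shut) to 1.0 (fully open).
Only numpy, scipy, OpenCV 4.12 (cv2) and the standard library are available. Lean on these libraries where they do the work, as an engineer would, in place of code of your own. Each camera call takes 0.05 s, during which the arm holds its last target.

## Working session

There is one attempt and no reset: what is moved stays moved. The work goes in short steps, Python scripts to look and compute and a shell command to move; the robot and the scene stay as the last step left them, time stands still between calls to the robot, and variables do not carry over. Pictures are saved under pics/ and viewed, and the job is handed in when it is done.

```bash
mkdir -p pics; ls; python3 - <<'E'
from rig import sense,capture,calibration,grasp_offset
import cv2,numpy as np
print(sense(),grasp_offset)
for n in("side","top"):
    p,d=capture(n); cv2.imwrite(f"pics/{n}0.png",p[:,:,::-1]); np.save(f"{n}0.npy",d); print(n,calibration(n))
E
```

```text
pics
{'time_s': 0.0, 'joints': array([ 9.48592835e-01,  3.13479859e-01,  1.49844542e+00, -6.51001299e-06,
        1.33100433e+00, -2.23397855e-01]), 'dq': array([ 4.13006763e-04, -6.88646117e-05, -2.70066128e-04,  3.45276697e-04,
        1.18886804e-03,  5.52323544e-04]), 'tau': array([-8.59281117e-04, -4.12264037e+01, -2.59742332e+01, -1.88239810e-04,
        4.08020351e-03, -5.91298743e-06]), 'eef_pos': array([203.72281886, 483.57867712, 230.71666137]), 'ee_rot': array([ 0.58869294, -0.39122064,  0.58957526,  0.39088113]), 'force': array([ 0.17855115, -0.86972829, -1.11413447]), 'wrist_torque': array([0.03814499, 0.00209139, 0.01406928]), 'grip_width': 0.997849938795171} 18.700000000000003
side {'intrinsics': array([[380.9352311 ,   0.        , 253.91313135],
       [  0.        , 380.9352311 , 190.95002155],
       [  0.        ,   0.        ,   1.        ]]), 'dist': array([-0.04649182,  0.        ,  0.        ,  0.        ,  0.        ]), 'world_from_camera': array([[-9.53766235e-01,  1.18290830e-01, -2.76291961e-01,
         2.76819491e+02],
       [-3.00260480e-01, -3.34722234e-01,  8.93199121e-01,
         9.21853125e+02],
       [ 1.31762030e-02,  9.34862720e-01,  3.54764826e-01,
         4.36749662e+02],
       [ 0.00000000e+00,  0.00000000e+00,  0.00000000e+00,
         1.00000000e+00]])}
top {'intrinsics': array([[447.73312359,   0.        , 245.65610179],
       [  0.        , 447.73312359, 187.70915834],
       [  0.        ,   0.        ,   1.        ]]), 'dist': array([-0.0213252,  0.       ,  0.       ,  0.       ,  0.       ]), 'world_from_camera': array([[ 1.37418437e-02,  9.89706442e-01, -1.42451113e-01,
         4.11894933e+02],
       [-9.99722453e-01,  1.08727558e-02, -2.08997539e-02,
         7.72605208e+01],
       [-1.91357849e-02,  1.42698777e-01,  9.89581164e-01,
         1.01081670e+03],
       [ 0.00000000e+00,  0.00000000e+00,  0.00000000e+00,
         1.00000000e+00]])}
```

View pics/side0.png

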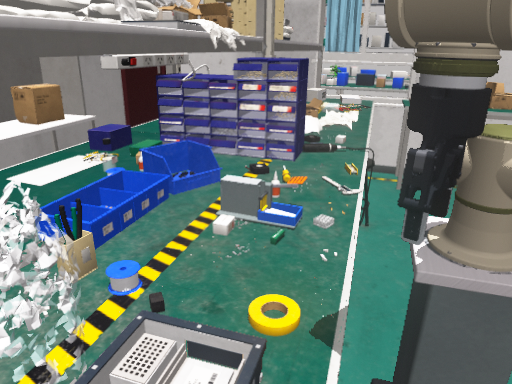

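View pics/top0.png

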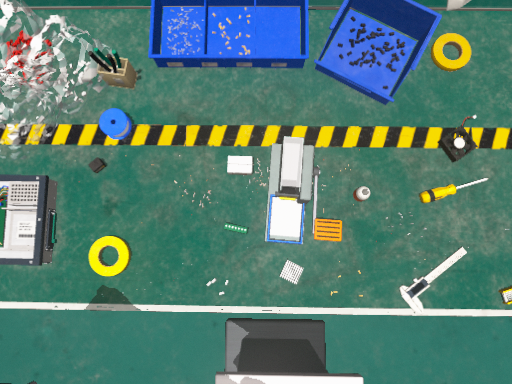

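The top view shows the feeder at about (290,190) with its tray toward the robot. The orange pad is at (328,230), the glue bottle at (363,193) and the heat sink at (291,271).

```bash
cat > h.py <<'E'
import numpy as np,cv2
from rig import calibration
def pts(n,d,uv):
    c=calibration(n);K=c["intrinsics"];uv=np.asarray(uv,float).reshape(-1,2)
    z=np.array([d[int(round(v)),int(round(u))] for u,v in uv])
    q=cv2.undistortPoints(uv.reshape(-1,1,2),K,c["dist"]).reshape(-1,2)
    P=np.c_[q[:,0]*z,-q[:,1]*z,-z,np.ones(len(z))]
    return (P@c["world_from_camera"].T)[:,:3]
E
python3 - <<'E'
from h import *
d=np.load("top0.npy");im=cv2.imread("pics/top0.png");hsv=cv2.cvtColor(im,cv2.COLOR_BGR2HSV)
def seg(lo,hi,box):
    m=cv2.inRange(hsv,lo,hi);vv,uu=np.nonzero(m);k=(uu>box[0])&(uu<box[2])&(vv>box[1])&(vv<box[3])
    return np.c_[uu,vv][k]
P=pts("top",d,seg((5,120,100),(20,255,255),(305,210,350,250)))
P=P[(P[:,2]>80)&(P[:,2]<115)]
print(len(P),P.mean(0),P.min(0),P.max(0)); r=cv2.minAreaRect(P[:,:2].astype(np.float32));print(r)
A=np.c_[P[:,:2],np.ones(len(P))];print(np.linalg.lstsq(A,P[:,2],rcond=None)[0])
B=seg((100,100,80),(130,255,255),(255,185,312,250));Q=pts("top",d,B);Q=Q[(Q[:,2]>25)&(Q[:,2]<45)]
print(len(Q),Q.min(0),Q.max(0),cv2.minAreaRect(Q[:,:2].astype(np.float32)))
for uv in [(363,193),(318,205),(317,175),(291,271),(292,150),(278,165),(305,180)]: print(uv,pts("top",d,uv).round(0))
c=im[130:290,220:390];cv2.imwrite("pics/topc.png",cv2.resize(c,None,fx=4,fy=3.7,interpolation=cv2.INTER_CUBIC))
s=cv2.imread("pics/side0.png")[160:250,200:350];cv2.imwrite("pics/sidec.png",cv2.resize(s,None,fx=5,fy=5,interpolation=cv2.INTER_CUBIC))
E
```

```text
499 [460.97163669 -70.27098281  94.03236463] [438.47755034 -99.93264913  85.9078518 ] [483.22459626 -43.33238775 101.98770937]
((460.3418884277344, -71.5882797241211), (55.617671966552734, 43.53563690185547), 87.03071594238281)
[-1.51036513e-01  1.37207672e-02  1.64620085e+02]
220 [432.94470407 -30.28293724  27.35051025] [539.44120166  50.17604329  39.36406666] ((485.9930114746094, 9.686056137084961), (75.82257080078125, 102.88195037841797), 86.11744689941406)
(363, 193) [[ 540. -153.   62.]]
(318, 205) [[520. -66.  -2.]]
(317, 175) [[576. -54.  71.]]
(291, 271) [[372.  -3.  14.]]
(292, 150) [[622.   2. 105.]]
(278, 165) [[609.  26.   9.]]
(305, 180) [[562. -27.  88.]]
```

View pics/topc.png

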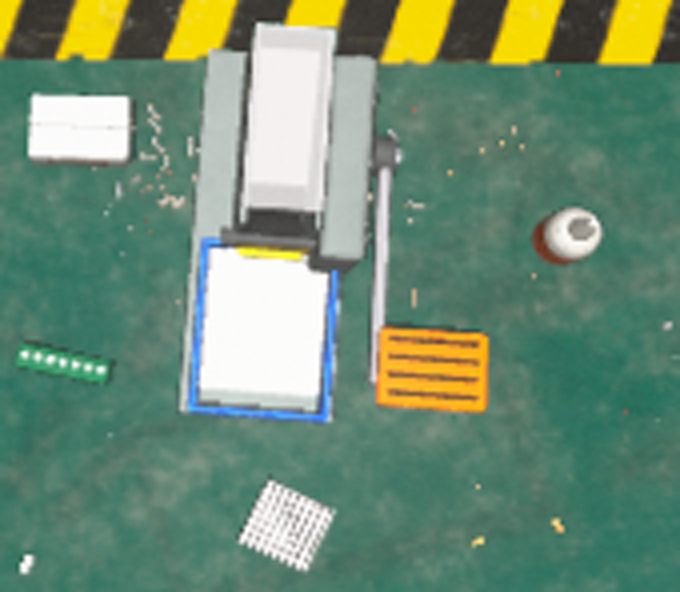

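View pics/sidec.png

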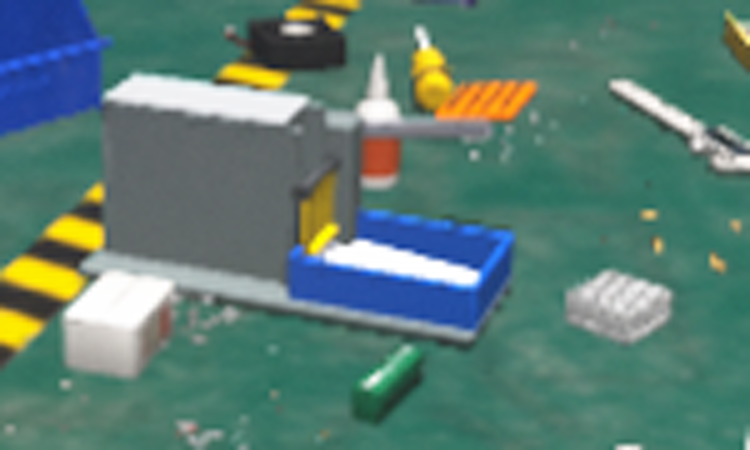

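```bash
cat >> h.py <<'E'
from rig import sense
from scipy.spatial.transform import Rotation as R
def to(*p):
    s=sense();q=s["ee_rot"];r=R.from_quat([q[1],q[2],q[3],q[0]])
    print("t",round(s["time_s"],2),"pos",s["eef_pos"].round(1),"F",s["force"].round(1))
    print(r.as_matrix().round(3).tolist())
    for x in p: print(x,(r.inv().apply(np.array(x)-s["eef_pos"])/300).round(3))
E
python3 -c "
from h import *
to((340,215,230),(460.5,-71,230),(460.5,-71,110))"
```

```text
t 0.1 pos [203.7 483.6 230.8] F [0.1 0.5 0.3]
[[-0.001, -0.922, 0.388], [-0.001, 0.388, 0.922], [-1.0, 0.0, -0.001]]
(340, 215, 230) [ 0.003 -0.766 -0.649]
(460.5, -71, 230) [ 0.004 -1.507 -1.371]
(460.5, -71, 110) [ 0.404 -1.507 -1.371]
```

```bash
python3 -m jog '[{"linear":[0,-0.05,-0.045],"rotation":[0,0,0],"grip":0},{"linear":[0,-0.13,-0.12],"rotation":[0,0,0],"grip":0},{"linear":[0,-0.21,-0.195],"rotation":[0,0,0],"grip":0},{"linear":[0,-0.29,-0.265],"rotation":[0,0,0],"grip":0},{"linear":[0,-0.37,-0.34],"rotation":[0,0,0],"grip":0},{"linear":[0,-0.45,-0.41],"rotation":[0,0,0],"grip":0},{"linear":[0,-0.53,-0.485],"rotation":[0,0,0],"grip":0},{"linear":[0,-0.61,-0.555],"rotation":[0,0,0],"grip":0},{"linear":[0,-0.69,-0.63],"rotation":[0,0,0],"grip":0},{"linear":[0,-0.75,-0.685],"rotation":[0,0,0],"grip":0},{"linear":[0,-0.75,-0.685],"rotation":[0,0,0],"grip":0}]'; python3 -c "
from h import *
to((460.5,-71,230),(460.5,-71,112))"
```

```text
time_s: 1.02
eef_pos: [332.5, 204.0, 230.9]
ee_rot: [0.589, -0.39, 0.59, 0.389]
force: [-0.8, 0.3, -0.4]
grip_width: 0.001
t 1.02 pos [332.5 204.  230.9] F [-0.8  0.3 -0.4]
[[-0.001, -0.92, 0.392], [-0.002, 0.392, 0.92], [-1.0, -0.0, -0.002]]
(460.5, -71, 230) [ 0.004 -0.752 -0.676]
(460.5, -71, 112) [ 0.398 -0.752 -0.676]
```

```bash
python3 -m jog '[{"linear":[0,-0.05,-0.045],"rotation":[0,0,0],"grip":0},{"linear":[0,-0.13,-0.12],"rotation":[0,0,0],"grip":0},{"linear":[0,-0.21,-0.195],"rotation":[0,0,0],"grip":0},{"linear":[0,-0.29,-0.265],"rotation":[0,0,0],"grip":0},{"linear":[0,-0.37,-0.34],"rotation":[0,0,0],"grip":0},{"linear":[0,-0.45,-0.41],"rotation":[0,0,0],"grip":0},{"linear":[0.03,-0.53,-0.48],"rotation":[0,0,0],"grip":0},{"linear":[0.08,-0.61,-0.55],"rotation":[0,0,0],"grip":0},{"linear":[0.14,-0.68,-0.61],"rotation":[0,0,0],"grip":0},{"linear":[0.21,-0.73,-0.655],"rotation":[0,0,0],"grip":0},{"linear":[0.28,-0.752,-0.676],"rotation":[0,0,0],"grip":0},{"linear":[0.33,-0.752,-0.676],"rotation":[0,0,0],"grip":0},{"linear":[0.36,-0.752,-0.676],"rotation":[0,0,0],"grip":0},{"linear":[0.37,-0.752,-0.676],"rotation":[0,0,0],"grip":0},{"linear":[0.37,-0.752,-0.676],"rotation":[0,0,0],"grip":0}]'; python3 - <<'E'
from h import *
from rig import capture
to((460.5,-71,97),(460.5,-71,49))
for n in("side","top"):
    p,d=capture(n); im=p[:,:,::-1]
    c=im[130:290,220:390] if n=="top" else im[130:250,180:350]
    cv2.imwrite(f"pics/{n}1.png",cv2.resize(c,None,fx=4.4,fy=3.7 if n=="top" else 4.4,interpolation=cv2.INTER_CUBIC))
E
```

```text
time_s: 2.27
eef_pos: [460.4, -70.6, 120.1]
ee_rot: [0.589, -0.39, 0.59, 0.39]
force: [0.1, -0.0, 0.4]
grip_width: -0.001
t 2.27 pos [460.4 -70.6 120.1] F [ 0.1 -0.   0.4]
[[-0.001, -0.92, 0.391], [-0.001, 0.391, 0.92], [-1.0, 0.001, -0.002]]
(460.5, -71, 97) [ 0.077 -0.001 -0.001]
(460.5, -71, 49) [ 0.237 -0.001 -0.001]
```

View pics/side1.png

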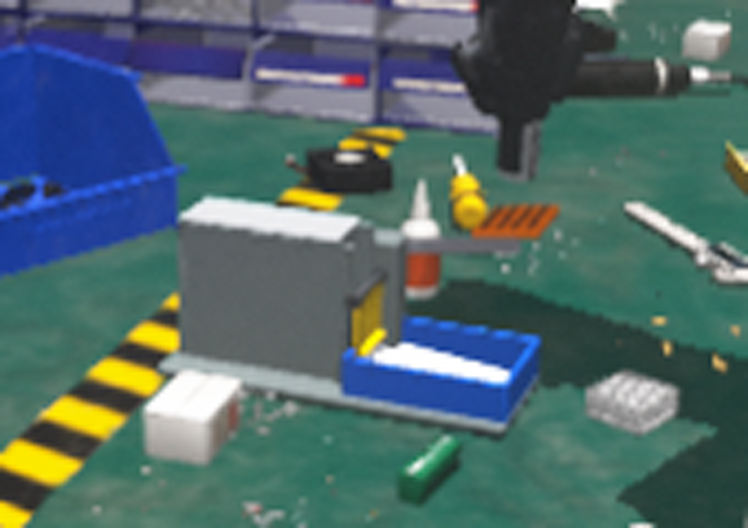

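View pics/top1.png

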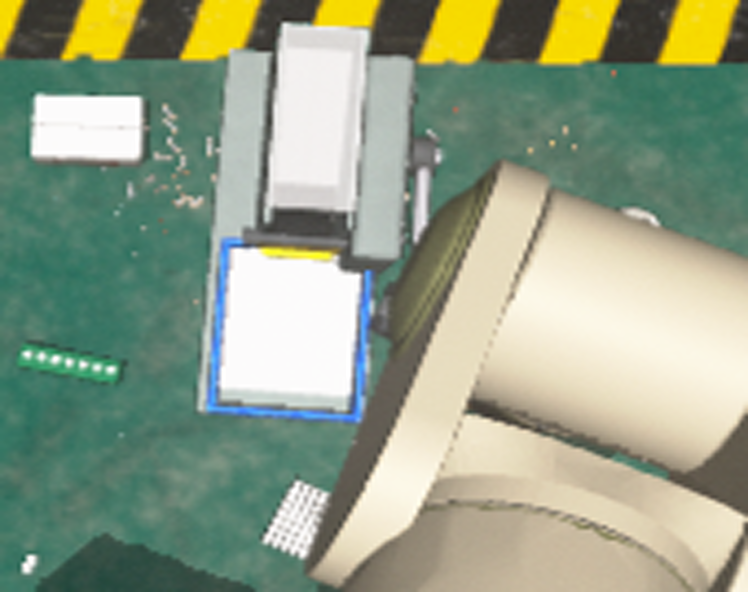

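The fingers hang closed above the pad in the side crop, with the tips at (515,170) and the pad at (515,220). The flap is shut. I'll press down in stages.

```bash
python3 -m jog '[{"linear":[0.02,0,0],"rotation":[0,0,0],"grip":0},{"linear":[0.04,0,0],"rotation":[0,0,0],"grip":0},{"linear":[0.06,0,0],"rotation":[0,0,0],"grip":0},{"linear":[0.07,0,0],"rotation":[0,0,0],"grip":0},{"linear":[0.08,0,0],"rotation":[0,0,0],"grip":0},{"linear":[0.09,0,0],"rotation":[0,0,0],"grip":0},{"linear":[0.1,0,0],"rotation":[0,0,0],"grip":0},{"linear":[0.11,0,0],"rotation":[0,0,0],"grip":0},{"linear":[0.12,0,0],"rotation":[0,0,0],"grip":0},{"linear":[0.13,0,0],"rotation":[0,0,0],"grip":0},{"linear":[0.14,0,0],"rotation":[0,0,0],"grip":0},{"linear":[0.15,0,0],"rotation":[0,0,0],"grip":0}]'; python3 -m jog '[{"linear":[0.01,0,0],"rotation":[0,0,0],"grip":0},{"linear":[0.02,0,0],"rotation":[0,0,0],"grip":0},{"linear":[0.03,0,0],"rotation":[0,0,0],"grip":0},{"linear":[0.04,0,0],"rotation":[0,0,0],"grip":0},{"linear":[0.05,0,0],"rotation":[0,0,0],"grip":0},{"linear":[0.06,0,0],"rotation":[0,0,0],"grip":0},{"linear":[0.065,0,0],"rotation":[0,0,0],"grip":0},{"linear":[0.065,0,0],"rotation":[0,0,0],"grip":0}]'
```

```text
time_s: 3.37
eef_pos: [460.9, -71.0, 75.9]
ee_rot: [0.589, -0.391, 0.59, 0.389]
force: [-1.5, 0.0, 2.3]
grip_width: -0.002
time_s: 4.03
eef_pos: [461.0, -71.0, 56.1]
ee_rot: [0.59, -0.391, 0.59, 0.389]
force: [-2.2, 1.1, 5.9]
grip_width: 0.004
```

```bash
for i in 1; do python3 -m jog '[{"linear":[0.004,0,0],"rotation":[0,0,0],"grip":0},{"linear":[0.008,0,0],"rotation":[0,0,0],"grip":0},{"linear":[0.012,0,0],"rotation":[0,0,0],"grip":0},{"linear":[0.015,0,0],"rotation":[0,0,0],"grip":0},{"linear":[0.015,0,0],"rotation":[0,0,0],"grip":0}]'; python3 -m jog '[{"linear":[0.003,0,0],"rotation":[0,0,0],"grip":0},{"linear":[0.006,0,0],"rotation":[0,0,0],"grip":0},{"linear":[0.006,0,0],"rotation":[0,0,0],"grip":0}]';done
python3 - <<'E'
from h import *
from rig import capture
for n in("side","top"):
    p,d=capture(n); im=p[:,:,::-1]
    c=im[130:290,220:390] if n=="top" else im[130:250,180:350]
    cv2.imwrite(f"pics/{n}2.png",cv2.resize(c,None,fx=4.4,fy=3.7 if n=="top" else 4.4,interpolation=cv2.INTER_CUBIC))
E
```

```text
time_s: 4.45
eef_pos: [461.4, -71.1, 52.1]
ee_rot: [0.59, -0.391, 0.59, 0.389]
force: [-3.5, 2.2, 11.4]
grip_width: -0.0
time_s: 4.7
eef_pos: [461.6, -71.1, 51.4]
ee_rot: [0.59, -0.391, 0.59, 0.389]
force: [-7.5, 2.3, 20.7]
grip_width: 0.004
```

View pics/side2.png

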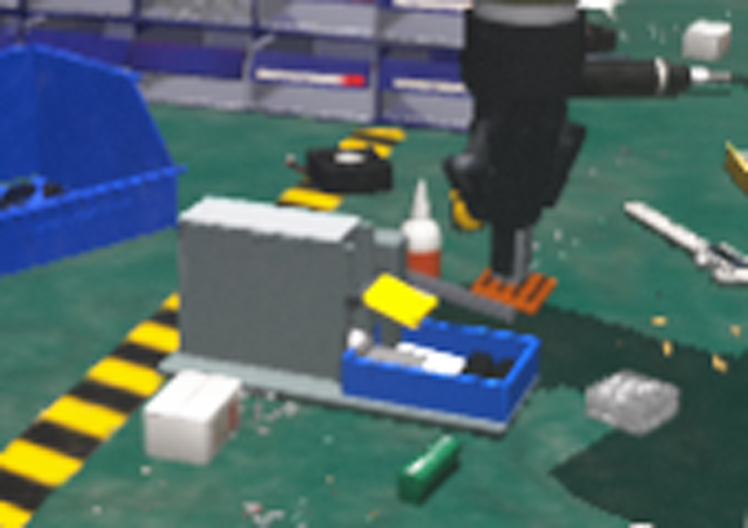

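View pics/top2.png

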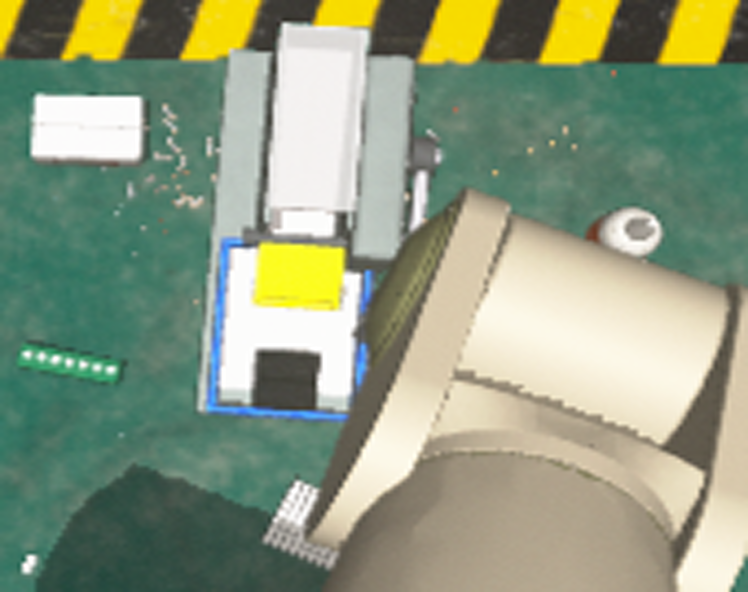

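Both capacitors lie side by side at the tray's front (top crop (287,380)). The flap is fully open, and the force jump to 20 N shows the lever is at its stop. I'll hold briefly, then release slowly.

```bash
python3 -m jog '[{"linear":[0.004,0,0],"rotation":[0,0,0],"grip":0},{"linear":[0.004,0,0],"rotation":[0,0,0],"grip":0},{"linear":[0.004,0,0],"rotation":[0,0,0],"grip":0},{"linear":[0.004,0,0],"rotation":[0,0,0],"grip":0},{"linear":[0.004,0,0],"rotation":[0,0,0],"grip":0},{"linear":[0.004,0,0],"rotation":[0,0,0],"grip":0}]'
python3 - <<'E'
from h import *
from rig import capture
p,d=capture("top");np.save("t3.npy",d); im=p[:,:,::-1].copy();cv2.imwrite("pics/t3full.png",im)
for v in range(205,245,1):
    us=[u for u in range(268,303) if im[v,u].max()<70]
    if us: 
        P=pts("top",d,[(u,v) for u in us]); print(v,us[0],us[-1],P[0].round(),P[-1].round(),P[:,2].max().round())
E
python3 -m jog '[{"linear":[0.002,0,0],"rotation":[0,0,0],"grip":0},{"linear":[0,0,0],"rotation":[0,0,0],"grip":0},{"linear":[-0.002,0,0],"rotation":[0,0,0],"grip":0},{"linear":[-0.004,0,0],"rotation":[0,0,0],"grip":0},{"linear":[-0.006,0,0],"rotation":[0,0,0],"grip":0},{"linear":[-0.009,0,0],"rotation":[0,0,0],"grip":0},{"linear":[-0.012,0,0],"rotation":[0,0,0],"grip":0},{"linear":[-0.015,0,0],"rotation":[0,0,0],"grip":0},{"linear":[-0.018,0,0],"rotation":[0,0,0],"grip":0},{"linear":[-0.021,0,0],"rotation":[0,0,0],"grip":0},{"linear":[-0.024,0,0],"rotation":[0,0,0],"grip":0},{"linear":[-0.027,0,0],"rotation":[0,0,0],"grip":0},{"linear":[-0.03,0,0],"rotation":[0,0,0],"grip":0},{"linear":[-0.033,0,0],"rotation":[0,0,0],"grip":0},{"linear":[-0.036,0,0],"rotation":[0,0,0],"grip":0},{"linear":[-0.039,0,0],"rotation":[0,0,0],"grip":0}]'
```

```text
time_s: 5.3
eef_pos: [461.7, -71.1, 51.4]
ee_rot: [0.59, -0.392, 0.59, 0.389]
force: [-8.3, 2.3, 21.6]
grip_width: 0.0
225 279 279 [472.  24.  26.] [472.  24.  26.] 26.0
231 279 280 [459.  23.  22.] [459.  22.  29.] 29.0
232 279 287 [457.  24.  23.] [457.   6.  23.] 23.0
233 279 291 [454.  24.  27.] [455.  -3.  23.] 27.0
234 279 282 [452.  24.  28.] [452.  17.  26.] 28.0
235 279 283 [450.  24.  27.] [450.  15.  24.] 27.0
237 278 283 [446.  26.  28.] [446.  15.  27.] 28.0
238 278 282 [443.  26.  30.] [443.  17.  30.] 30.0
239 278 285 [441.  26.  24.] [442.  10.  23.] 28.0
240 286 289 [440.   8.  18.] [440.   2.  22.] 23.0
time_s: 6.68
eef_pos: [461.6, -71.1, 63.1]
ee_rot: [0.59, -0.392, 0.59, 0.389]
force: [-3.1, -0.0, 4.2]
grip_width: -0.005
```

```bash
python3 -m jog '[{"linear":[-0.002,0,0],"rotation":[0,0,0],"grip":0},{"linear":[-0.005,0,0],"rotation":[0,0,0],"grip":0},{"linear":[-0.008,0,0],"rotation":[0,0,0],"grip":0},{"linear":[-0.011,0,0],"rotation":[0,0,0],"grip":0},{"linear":[-0.014,0,0],"rotation":[0,0,0],"grip":0},{"linear":[-0.017,0,0],"rotation":[0,0,0],"grip":0},{"linear":[-0.02,0,0],"rotation":[0,0,0],"grip":0},{"linear":[-0.023,0,0],"rotation":[0,0,0],"grip":0},{"linear":[-0.026,0,0],"rotation":[0,0,0],"grip":0},{"linear":[-0.029,0,0],"rotation":[0,0,0],"grip":0},{"linear":[-0.032,0,0],"rotation":[0,0,0],"grip":0},{"linear":[-0.035,0,0],"rotation":[0,0,0],"grip":0},{"linear":[-0.038,0,0],"rotation":[0,0,0],"grip":0},{"linear":[-0.041,0,0],"rotation":[0,0,0],"grip":0},{"linear":[-0.044,0,0],"rotation":[0,0,0],"grip":0},{"linear":[-0.047,0,0],"rotation":[0,0,0],"grip":0},{"linear":[-0.05,0,0],"rotation":[0,0,0],"grip":0},{"linear":[-0.053,0,0],"rotation":[0,0,0],"grip":0},{"linear":[-0.056,0,0],"rotation":[0,0,0],"grip":0},{"linear":[-0.059,0,0],"rotation":[0,0,0],"grip":0}]'
python3 -m jog '[{"linear":[-0.002,0,0],"rotation":[0,0,0],"grip":0},{"linear":[-0.005,0,0],"rotation":[0,0,0],"grip":0},{"linear":[-0.008,0,0],"rotation":[0,0,0],"grip":0},{"linear":[-0.011,0,0],"rotation":[0,0,0],"grip":0},{"linear":[-0.014,0,0],"rotation":[0,0,0],"grip":0},{"linear":[-0.017,0,0],"rotation":[0,0,0],"grip":0},{"linear":[-0.02,0,0],"rotation":[0,0,0],"grip":0},{"linear":[-0.023,0,0],"rotation":[0,0,0],"grip":0},{"linear":[-0.026,0,0],"rotation":[0,0,0],"grip":0},{"linear":[-0.029,0,0],"rotation":[0,0,0],"grip":0},{"linear":[-0.032,0,0],"rotation":[0,0,0],"grip":0},{"linear":[-0.035,0,0],"rotation":[0,0,0],"grip":0},{"linear":[-0.038,0,0],"rotation":[0,0,0],"grip":0},{"linear":[-0.041,0,0],"rotation":[0,0,0],"grip":0},{"linear":[-0.044,0,0],"rotation":[0,0,0],"grip":0},{"linear":[-0.047,0,0],"rotation":[0,0,0],"grip":0},{"linear":[-0.05,0,0],"rotation":[0,0,0],"grip":0},{"linear":[-0.053,0,0],"rotation":[0,0,0],"grip":0},{"linear":[-0.056,0,0],"rotation":[0,0,0],"grip":0},{"linear":[-0.059,0,0],"rotation":[0,0,0],"grip":0}]'
```

```text
time_s: 8.35
eef_pos: [461.6, -71.1, 80.9]
ee_rot: [0.59, -0.392, 0.589, 0.389]
force: [1.3, -0.3, 1.5]
grip_width: 0.002
time_s: 10.02
eef_pos: [461.5, -70.9, 98.6]
ee_rot: [0.59, -0.392, 0.59, 0.389]
force: [0.1, 0.5, 0.2]
grip_width: -0.002
```

```bash
python3 -m jog '[{"linear":[-0.003,0,0],"rotation":[0,0,0],"grip":0},{"linear":[-0.006,0,0],"rotation":[0,0,0],"grip":0},{"linear":[-0.01,0,0],"rotation":[0,0,0],"grip":0},{"linear":[-0.015,0,0],"rotation":[0,0,0],"grip":0},{"linear":[-0.03,0,0],"rotation":[0,0,0],"grip":0},{"linear":[-0.06,0,0],"rotation":[0,0,0],"grip":0},{"linear":[-0.11,0,0],"rotation":[0,0,0],"grip":0},{"linear":[-0.17,0,0],"rotation":[0,0,0],"grip":0},{"linear":[-0.23,0,0],"rotation":[0,0,0],"grip":0},{"linear":[-0.29,0,0],"rotation":[0,0,0],"grip":0},{"linear":[-0.35,-0.02,-0.05],"rotation":[0,0,0],"grip":0},{"linear":[-0.38,-0.05,-0.12],"rotation":[0,0,0],"grip":0},{"linear":[-0.4,-0.08,-0.19],"rotation":[0,0,0],"grip":0},{"linear":[-0.4,-0.11,-0.26],"rotation":[0,0,0],"grip":0},{"linear":[-0.4,-0.14,-0.33],"rotation":[0,0,0],"grip":0},{"linear":[-0.4,-0.17,-0.4],"rotation":[0,0,0],"grip":0},{"linear":[-0.4,-0.19,-0.44],"rotation":[0,0,0],"grip":0},{"linear":[-0.4,-0.2,-0.46],"rotation":[0,0,0],"grip":0},{"linear":[-0.4,-0.2,-0.46],"rotation":[0,0,0],"grip":0},{"linear":[-0.4,-0.2,-0.46],"rotation":[0,0,0],"grip":0}]'
python3 - <<'E'
from h import *
from rig import capture
for n in("side","top"):
    p,d=capture(n); im=p[:,:,::-1]
    if n=="top":
        d0=np.load("top0.npy"); 
        for uv in [(328,230),(322,222)]: print(pts(n,d,uv).round(1),pts(n,d0,uv).round(1))
    c=im[130:290,220:390] if n=="top" else im[130:250,180:350]
    cv2.imwrite(f"pics/{n}4.png",cv2.resize(c,None,fx=4.4,fy=3.7 if n=="top" else 4.4,interpolation=cv2.INTER_CUBIC))
E
```

```text
time_s: 11.68
eef_pos: [462.5, -220.4, 219.2]
ee_rot: [0.59, -0.392, 0.589, 0.389]
force: [1.0, 0.6, -0.1]
grip_width: -0.001
[[458.6 -71.8  96.8]] [[458.9 -72.7  91.5]]
[[475.1 -60.7  91.1]] [[474.9 -60.3  93.2]]
```

View pics/side4.png

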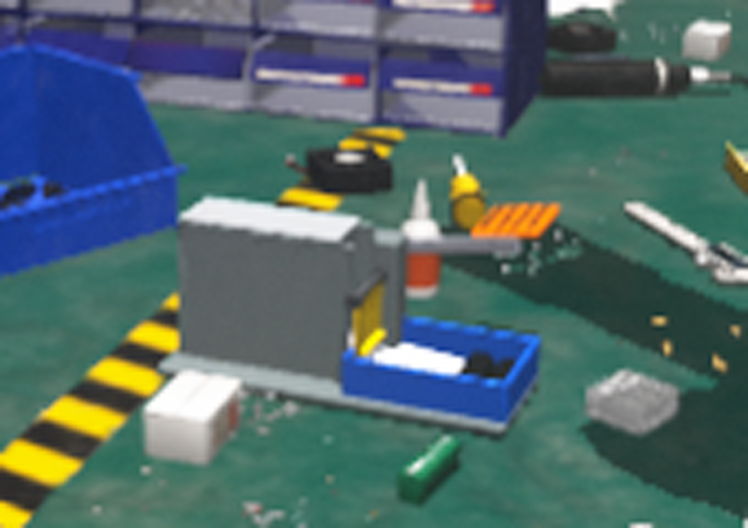

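View pics/top4.png

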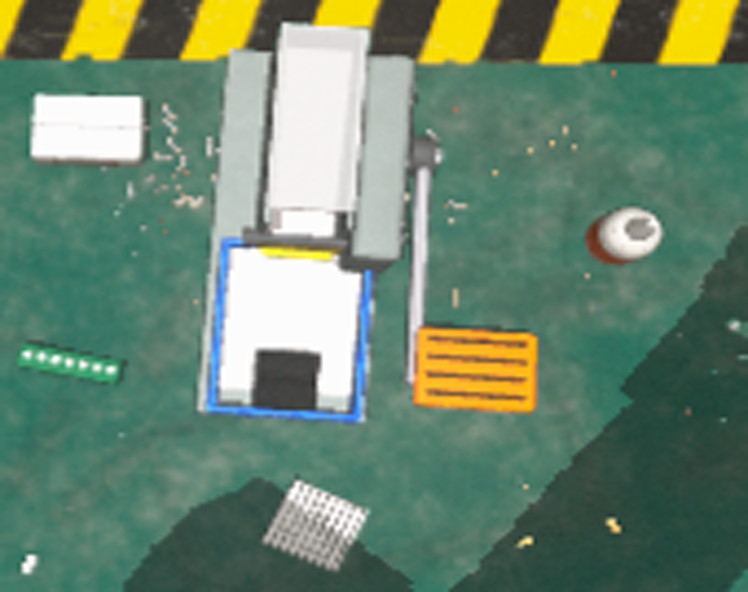

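The flap is shut (side crop (368,315)) and the pad is back at its resting height. Both capacitors are in the tray (top crop (287,380)), the bystanders stand where they did, and the arm is clear.

```bash
python3 -c "
from rig import finish_job;print(finish_job())"
```

```text
the job is handed in; nothing more can be done
None
```

I pressed the lever pad to its stop with the closed fingertips, and both capacitors rolled out into the tray. I then let the lever up slowly and handed the job in at about 12 s.

- **Press:** The tips reached about z 51 mm with roughly 21 N on the tool. The force jump showed the lever was at its stop, and the pictures showed the flap fully open and both capacitors at the tray's front.
- **Release:** I raised the fingers at about 11 mm/s, so the lever took about 4.5 s to come up. That works out to a flap speed of about 0.3 rad/s. The speed is worked out from the finger motion; I did not measure the flap itself.
- **Final checks:** The last pictures showed the flap shut, the pad back up, both capacitors in the tray and the bystanders where they stood. The arm was clear, about 150 mm to the side and at z 219 mm.
- **Disagreement:** Depth readings on the pad before and after differ by 2–5 mm. I put that down to sensor noise, because the pad looked at rest in both views.

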